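# Hang the yellow pot on the drying tree

### The arm

A 6-joint arm with a two-finger parallel gripper is mounted at the origin on the work surface. World frame = base frame: x ahead of the robot, y to its left, z up, the work surface at z = 0. Lengths are in m, angles in degrees, forces in N, time in s.
With the tool pointing down it reaches from about 0.35 to 0.875 m from the base axis. Payload 4.2 kg.
Tool frame: the origin (TCP) lies midway between the tips of the shut fingers; the grasp point (between the pads) lies 19 mm behind it; z points along the fingers, y is the line along which they close (so a half turn about z gives the same grasp; the last joint's range is limited). The gripper opens to 87 mm and grips with 3 to 60 N. Pads are 19 mm wide; open, the fingers measure 117 mm over their backs; the gripper's body (75 mm by 190 mm) begins 51 mm behind the grasp point.
Start: joints at [-52.162, 22.042, 0.453, 0, -68.411, -14.817], TCP at [0.244, -0.575, 0.223] pointing down, gripper open.
Joint ranges: [-179.83, 179.83], [-69.29, 118.12], [-61.27, 80.66], [-181.25, 117.63], [-171.15, -9.14], [-177.46, 177.46]. Speed limits (degrees/s): [159.86, 159.86, 180, 180, 180, 180].

### API

Orientations are given as a 3x3 rotation matrix whose columns are the frame's x, y, z axes.
In Python, from station import r gives the robot as it stands.
- The arm moves only by the shell command python3 steer.py 'ROWS'. ROWS is a JSON list that holds a single list of rows (three levels of brackets), with 1 to 8 rows, each of 7 numbers: the opening from 0.0 (shut) to 1.0 (fully open), then dx, dy, dz in shares of 1000 mm (1.0 is 1000 mm), then a rotation vector rx, ry, rz in parts of the range, where 1.0 means 180 degrees; each row is the pose to reach, as a shift and turn from the pose commanded when the command began, along the tool's axes at that moment; what a row does not reach only later rows make up. A row lasts 1/10 s, in which the tool goes at most 0.05 m and 8.59 degrees, less where a joint would pass 70% of its speed; a pose out of reach is approached as far as the arm can. The fingers move at their own pace and stop on an object; the grip force is fixed at half the most. Time passes only in rows, so rows that do not move let the fingers close. It prints the time, the measured TCP pose, the force, the opening and the grip force at its end. Shift and turn numbers lie between -1 and 1, and a call with a number outside is refused. Input that does not fit is refused with a message, and nothing moves.
- r.sense(): the state, without advancing time (a new reading comes with each control period).
- r.capture(name): name is "scene" or "top"; returns a dict with "pixels" (420x560x3 uint8, red, green, blue), "z_map" (420x560 float32, m along the optical axis (not along the pixel's ray), 0 where there is no reading), "K" (3x3 intrinsics, pixels), "world_from_camera" (4x4, takes a point from camera to world coordinates). Camera axes: x right, y up, looking along -z (the intrinsics and any distortion apply to the point x, -y, -z); pixel columns grow to the right and rows downward; lengths in m; the calibration is good to about 2 mm. A picture is of the moment at which its call begins.
- r.finish_job(): hands the job in; it is judged then, once.
The state is a dict: "time_s": time; "joints": joint angles; "joint_velocities": joint speeds; "effort": joint torques, N m; "tcp_pos": TCP position; "ee_rot": TCP orientation; "wrist_force": force on the tool from outside, world axes, zero at the start; "moment": the same for the moment, N m; "gripper_width": opening from 0.0 (shut) to 1.0 (fully open); "gripper_force": force on a finger pad.
Only numpy, scipy, OpenCV 4.12 (cv2) and the standard library are available. Lean on these libraries where they do the work, as an engineer would, in place of code of your own. Each camera call takes 0.05 s, during which the arm holds its last target. There are 200 camera calls.

### The job

Turn the drying tree until its one free branch points along the red tongue of its base. Then take the yellow flowerpot by its wooden grip and hang it by its wire handle on that branch, keeping it upright, and leave it hanging there with the branch still over the red tongue.

Things in the scene. Friction and masses are not known exactly. Their poses are not given: they have to be found in the camera images.
- yellow_pot: Loose yellow flowerpot, 52 mm across, 45 mm tall. Origin: centre of underside. A stiff 7 mm wire handle stands in its y-z plane; the window under it is 37 mm wide, from 45 to 107 mm height (6 mm lower at its sides). On it a wooden grip, 22 (x) by 14 mm (y), 112 to 142 mm high: pinch it from above along y, fingertips above 116 mm. About 0.12 kg. White and terracotta pots are bystanders.
- tree: Fixed base of the drying tree, place and yaw vary: wooden disc 170 mm across, 12 mm thick. Origin: on the turning axis at table height. A red tongue, 26 mm wide, lies on the table along the base's own -x, roughly towards the robot, to 170 mm from the axis. The post is no higher than 170 mm; the fastened pots hung on the three other branches reach 200 mm.
- carousel (a joint): Rotation of the four-branched top, rad, counterclockwise from above: 0 or 2 pi when the free branch is above the red tongue; turn it either way. Light friction (0.06 N m), stays where left. The green, red and blue pots on the other branches are fastened on, 90 degrees apart, same shape as the yellow one, centred 70 mm from the axis.
- knob (a point): Centre of the top of the round upright wooden knob at the free branch's end: 14 mm across, 185 mm above the table, 110 mm from the turning axis, standing 20 mm above the rod. It can be pinched from above, fingertips at 168 mm or higher, and led round in an arc.
- free_branch (a point): Hanging place: on top of the free branch's level 10 mm rod, 70 mm from the turning axis, 165 mm above the table. Own -x points outward along the branch, z up. Bring the pot in from outside, its wire handle square across the branch, so that the knob passes through the window; then lower it until the wire rests on the rod between knob and post.

How it is judged (in metres and radians):
On the way, in this order (a step that is already met when the one before it is completed fails the run):
1. the free branch has been turned over the red tongue, within about 14 degrees ((value of joint carousel between -0.25 and 0.25 rad or value of joint carousel between 6.03319 and 6.53319 rad)), for 0.2 s.
2. the yellow pot hangs on the free branch (x of yellow_pot in the frame of free_branch between -0.04 and 0.055 m and y of yellow_pot in the frame of free_branch between -0.03 and 0.03 m and z of yellow_pot in the frame of free_branch between -0.122 and -0.092 m and angle between yellow_pot's own z axis and vertical below 0.35 rad), for 0.2 s.
At the end, for the whole second after the job is handed in: The yellow pot hangs at rest by its wire handle on the free branch, between knob and post, tilted less than 20 degrees, its underside 92 to 122 mm below the rod's top, and the branch is within 20 degrees of the red tongue (all of step 2 and (value of joint carousel between -0.35 and 0.35 rad or value of joint carousel between 5.93319 and 6.63319 rad) and linear speed of yellow_pot below 0.05 m/s and velocity of joint carousel between -0.1 and 0.1 rad/s); the robot touches nothing.
It fails at once if the yellow pot is tipped more than 40 degrees (angle between yellow_pot's own z axis and vertical above 0.7 rad).
It also fails if it takes over 58 s, if anything falls off the work surface, if the arm or the gripper's body presses on something with over 40 N, if the wrist force passes 120 N, or if a joint passes its speed limit or range.

## Working session

There is one attempt and no reset: what is moved stays moved. The work goes in short steps, Python scripts to look and compute and a shell command to move; the robot and the scene stay as the last step left them, time stands still between calls to the robot, and variables do not carry over. Pictures are saved under pics/ and viewed, at most 10 in all, crops included, and the job is handed in when it is done.

```bash
ls; mkdir -p pics
python3 - <<'E'
from station import r
import cv2,numpy as np
for n in("scene","top"):
    c=r.capture(n); cv2.imwrite(f"pics/{n}0.png",c["pixels"][:,:,::-1]); np.savez(f"pics/{n}0.npz",**c)
    print(n,c["K"].tolist(),c["world_from_camera"].round(3).tolist(),c.keys())
s=r.sense();print(s["tcp_pos"],s["ee_rot"],s["time_s"])
E
```

```text
pics
station.py
steer.py
scene [[451.34171667244595, 0.0, 277.62006417955826], [0.0, 451.34171667244595, 210.12285630472132], [0.0, 0.0, 1.0]] [[0.921, -0.323, 0.217, 0.734], [0.389, 0.75, -0.534, -0.476], [0.01, 0.577, 0.817, 0.869], [0.0, 0.0, 0.0, 1.0]] dict_keys(['pixels', 'z_map', 'K', 'world_from_camera'])
top [[470.4948536778257, 0.0, 278.01577877773417], [0.0, 470.4948536778257, 209.33494627622218], [0.0, 0.0, 1.0]] [[-0.02, 0.995, -0.093, 0.417], [-1.0, -0.02, -0.007, -0.003], [-0.009, 0.093, 0.996, 1.297], [0.0, 0.0, 0.0, 1.0]] dict_keys(['pixels', 'z_map', 'K', 'world_from_camera'])
[ 0.2442174  -0.57472938  0.22157576] [[-9.20417315e-01 -3.90936340e-01 -8.62448199e-04]
 [-3.90937277e-01  9.20415639e-01  1.75982145e-03]
 [ 1.05832653e-04  1.95693329e-03 -9.99998080e-01]] 0.1
```

View pics/scene0.png

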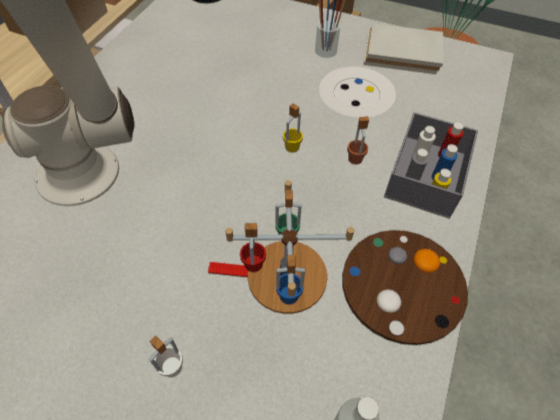

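View pics/top0.png

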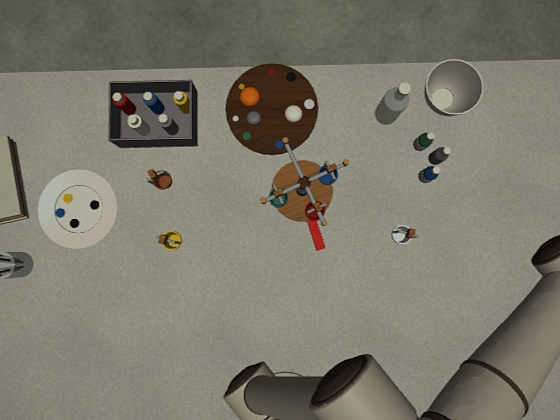

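Scene view: yellow pot (292,140) with grip (294,110), tree disc (288,275), tongue (228,269), free branch knob at (350,233), away from the tongue. Top view: axis near (304,183), knobs (286,140) free, (346,162), (324,222), (264,201); tongue (317,235); yellow pot (171,240).

```bash
cat > h.py <<'E'
import cv2,numpy as np
from station import r
def load(n): return r.capture(n)
def ray(c,u,v):
    K=c["K"];W=c["world_from_camera"]
    d=W[:3,:3]@np.array([(u-K[0,2])/K[0,0],-(v-K[1,2])/K[1,1],-1.]); return W[:3,3],d
def plane(c,u,v,z):
    o,d=ray(c,u,v); return o+d*(z-o[2])/d[2]
def cloud(c):
    K=c["K"];W=c["world_from_camera"];z=c["z_map"]
    v,u=np.mgrid[:z.shape[0],:z.shape[1]]
    p=np.stack([(u-K[0,2])/K[0,0]*z,-(v-K[1,2])/K[1,1]*z,-z],-1)
    return p@W[:3,:3].T+W[:3,3]
def hsv(c): return cv2.cvtColor(c["pixels"],cv2.COLOR_RGB2HSV)
E
python3 - <<'E'
from h import *
for n in("scene","top"):
    c=dict(np.load(f"pics/{n}0.npz")); P=cloud(c); H=hsv(c); h,s,v=[H[...,i].astype(int) for i in range(3)]
    ok=c["z_map"]>0
    print(n,"table z",np.median(P[200:300,100:150,2]))
    inb=(P[...,0]>.4)&(P[...,0]<.9)&(P[...,1]>-.3)&(P[...,1]<.4)&ok
    # tongue
    m=inb&((h<6)|(h>174))&(s>180)&(P[...,2]<.02)&(P[...,2]>-.01)
    q=P[m]; 
    if len(q):
        mu=q.mean(0); w,V=np.linalg.eigh(np.cov(q[:,:2].T)); print("tongue",len(q),mu.round(4),V[:,1].round(3))
        pr=(q[:,:2]-mu[:2])@V[:,1]; print(" extents",pr.min().round(3),pr.max().round(3))
    # knobs and grips by height: components
    m=inb&(P[...,2]>.172)&(P[...,2]<.21)
    k,lab,st,ce=cv2.connectedComponentsWithStats(m.astype(np.uint8))
    for i in range(1,k):
        if st[i,4]>8: q=P[lab==i]; print(" high comp",ce[i].round(1),st[i,4],q.mean(0).round(4),q[:,2].max().round(4))
    # yellow
    m=inb&(abs(h-27)<5)&(s>180)&(P[...,1]>.1)&(P[...,2]<.06)
    k,lab,st,ce=cv2.connectedComponentsWithStats(m.astype(np.uint8))
    for i in range(1,k):
        if st[i,4]>30: q=P[lab==i]; print(" yel",ce[i].round(1),st[i,4],q.mean(0).round(4),q.max(0).round(4),q.min(0).round(4))
    m=inb&(P[...,2]>.11)&(P[...,2]<.16)&(P[...,1]>.15)
    k,lab,st,ce=cv2.connectedComponentsWithStats(m.astype(np.uint8))
    for i in range(1,k):
        if st[i,4]>8: q=P[lab==i]; t=q[q[:,2]>.137];t=t if len(t) else q; print(" grip",ce[i].round(1),st[i,4],q.mean(0).round(4),q[:,2].max().round(4),"top",t.mean(0).round(4),np.array(cv2.minAreaRect((t[:,:2]*1000).astype(np.float32))[1]).round(1),cv2.minAreaRect((t[:,:2]*1000).astype(np.float32))[2])
    # disc
    m=inb&(h>8)&(h<20)&(s>100)&(abs(P[...,2]-.012)<.006)&(np.hypot(P[...,0]-.66,P[...,1]+.06)<.12)
    q=P[m]; print("disc",len(q), cv2.minEnclosingCircle((q[:,:2]*1000).astype(np.float32)))
E
```

```text
scene table z -0.0016666590673572457
tongue 376 [ 0.4673 -0.0966  0.0084] [-0.964 -0.267]
 extents -0.043 0.04
 high comp [288.3 194.6] 189 [0.5579 0.0108 0.1891] 0.2016
 high comp [250.5 229.7] 172 [ 0.5262 -0.0906  0.1913] 0.201
 high comp [349.7 231.6] 62 [ 0.6896 -0.0174  0.1809] 0.1872
 high comp [228.7 232.2] 62 [ 0.4893 -0.1052  0.1813] 0.1852
 high comp [290.7 263.9] 156 [ 0.6184 -0.1273  0.1934] 0.2019
 high comp [291.3 287.3] 69 [ 0.6336 -0.1616  0.1816] 0.1865
 high comp [368.9 403.6] 152 [ 0.8012 -0.2942  0.2085] 0.2099
 yel [292.7 139.8] 269 [0.4602 0.2933 0.0283] [0.4833 0.3178 0.046 ] [0.4342 0.2669 0.0036]
 grip [293.4 110.8] 127 [0.4597 0.2892 0.1295] 0.1444 top [0.459  0.2915 0.1398] [15.8 22.4] 71.83704376220703
 grip [362.7 123.1] 134 [0.6231 0.3153 0.1293] 0.1439 top [0.6222 0.3179 0.1407] [21.2 13.7] 22.666345596313477
 grip [452.1 148.1] 15 [0.832  0.3387 0.1111] 0.1129 top [0.832  0.3387 0.1111] [11.3 18.4] 11.778300285339355
 grip [419.9 151.7] 18 [0.7666 0.2984 0.1108] 0.1124 top [0.7666 0.2984 0.1108] [19.3  7. ] 84.28594970703125
 grip [445.2 172.9] 26 [0.
[... 1059 characters left out ...]
2577 0.1119] 0.116 top [0.8304 0.2577 0.1119] [17.6 20.8] 35.36252975463867
 grip [148.   95.9] 39 [0.8298 0.3373 0.1119] 0.1158 top [0.8298 0.3373 0.1119] [21.1 18.4] 43.894866943359375
 grip [132.2 118.6] 45 [0.7704 0.378  0.1116] 0.1162 top [0.7704 0.378  0.1116] [19.2 20.3] 3.5377004146575928
 grip [162.9 118. ] 36 [0.7701 0.2981 0.1125] 0.1171 top [0.7701 0.2981 0.1125] [21.  18.3] 44.02449417114258
 grip [153.  174.3] 83 [0.6197 0.3171 0.1336] 0.1473 top [0.621  0.3183 0.1416] [22.5 13.5] 30.913433074951172
 grip [163.7 239.3] 77 [0.4565 0.2894 0.1353] 0.1463 top [0.4571 0.2915 0.1414] [13.6 21.6] 73.09579467773438
disc 2015 ((660.0252075195312, -60.14447784423828), 119.91839599609375)
```

Run:
```python
import cv2
a=cv2.imread("pics/top0.png");b=cv2.imread("pics/scene0.png")
A=cv2.resize(a[215:265,145:195],(400,400),interpolation=cv2.INTER_CUBIC)
B=cv2.resize(b[95:160,265:330],(400,400),interpolation=cv2.INTER_CUBIC)
cv2.imwrite("pics/crop1.png",cv2.hconcat([A,B]))
```

```text
(no output)
```

View pics/crop1.png

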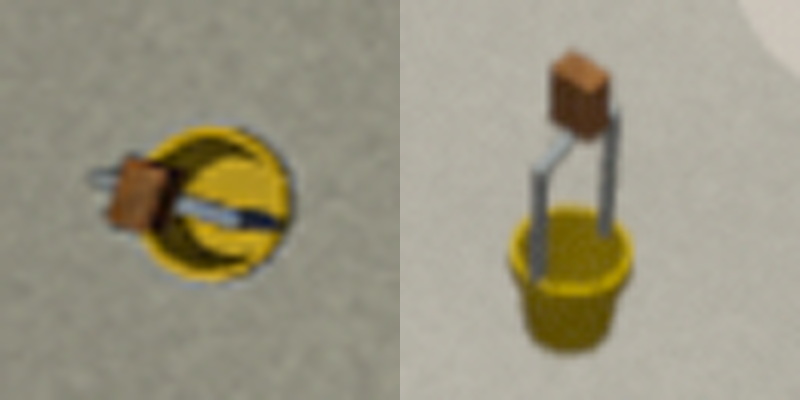

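Yellow grip: thin side along ~72.5° at (0.458, 0.2915), top 0.141 (expected 0.142). Knobs are 0.110 m from the axis (0.588, -0.0605), tops ~0.186. The free branch sits at 23.6° and the tongue at ~196°, so the turn needed is about +172.7°. The tool's y axis is already tangential (113°), so I'll move above the knob.

```bash
cat >> h.py <<'E'
from scipy.spatial.transform import Rotation as Ro
def to(p,yaw=None):
    "shift & turn in tool axes from the present pose to p, tool y at yaw (deg), pointing down"
    s=r.sense();R=np.array(s["ee_rot"]);t=np.array(s["tcp_pos"])
    y=np.degrees(np.arctan2(R[1,1],R[0,1])); yaw=y if yaw is None else yaw
    c,q=np.cos(np.radians(yaw)),np.sin(np.radians(yaw))
    T=np.array([[-q,c,0],[c,q,0],[0,0,-1.]])
    print("t",s["time_s"],"tcp",t.round(4),"yaw",round(y,1),"delta",(R.T@(np.array(p)-t)).round(4),"rot",Ro.from_matrix(R.T@T).as_rotvec(degrees=True).round(1),"w",round(float(s["gripper_width"]),3),"F",np.round(s["wrist_force"],1),"j",np.round(s["joints"],0))
E
python3 steer.py '[[[1, 0, 0, -0.04, 0, 0, 0], [1, -0.627, 0.34, -0.04, 0, 0, 0], [1, -0.627, 0.34, -0.04, 0, 0, 0], [1, -0.627, 0.34, -0.04, 0, 0, 0], [1, -0.627, 0.34, -0.04, 0, 0, 0], [1, -0.627, 0.34, -0.04, 0, 0, 0], [1, -0.627, 0.34, -0.04, 0, 0, 0], [1, -0.627, 0.34, -0.04, 0, 0, 0]]]'
python3 -c "
from h import *
to([.688,-.0165,.26],113.6)"
```

```text
time_s: 0.9
tcp_pos: [0.4631, -0.2994, 0.2623]
ee_rot: [[-0.92, -0.391, -0.0], [-0.391, 0.92, 0.0], [0.0, 0.0, -1.0]]
wrist_force: [0.7, -0.8, -0.3]
gripper_width: 0.999
gripper_force: 0.0
t 0.9 tcp [ 0.4631 -0.2994  0.2623] yaw 113.0 delta [-0.3176  0.1724  0.0023] rot [ 0.  -0.  -0.6] w 0.999 F [ 0.7 -0.8 -0.3] j [-16.  13.  -6.  -0. -70. -51.]
```

Units first: turns go in shares of 180 degrees. So -0.6 degrees is -0.0033.

```bash
python3 steer.py '[[[1, -0.318, 0.172, 0.002, 0, 0, -0.0033], [1, -0.318, 0.172, 0.002, 0, 0, -0.0033], [1, -0.318, 0.172, 0.002, 0, 0, -0.0033], [1, -0.318, 0.172, 0.002, 0, 0, -0.0033], [1, -0.318, 0.172, 0.002, 0, 0, -0.0033], [1, -0.318, 0.172, 0.002, 0, 0, -0.0033], [1, -0.318, 0.172, 0.002, 0, 0, -0.0033], [1, -0.318, 0.172, 0.002, 0, 0, -0.0033]]]'
python3 -c "
from h import *
to([.688,-.0165,.171],113.6)"
```

```text
time_s: 1.7
tcp_pos: [0.6897, -0.0144, 0.2581]
ee_rot: [[-0.915, -0.404, -0.002], [-0.404, 0.915, 0.0], [0.002, 0.001, -1.0]]
wrist_force: [0.3, -0.5, -0.5]
gripper_width: 0.999
gripper_force: 0.0
t 1.7 tcp [ 0.6897 -0.0144  0.2581] yaw 113.9 delta [ 0.0023 -0.0013  0.0871] rot [ 0.1 -0.1  0.3] w 0.999 F [ 0.3 -0.5 -0.5] j [ 12.  28.  14.  -0. -77. -78.]
```

```bash
python3 steer.py '[[[1, 0.001, -0.001, 0.04, 0, 0, 0], [1, 0.001, -0.001, 0.07, 0, 0, 0], [1, 0.001, -0.001, 0.086, 0, 0, 0], [1, 0.001, -0.001, 0.088, 0, 0, 0], [0, 0.001, -0.001, 0.088, 0, 0, 0], [0, 0.001, -0.001, 0.088, 0, 0, 0], [0, 0.001, -0.001, 0.088, 0, 0, 0], [0, 0.001, -0.001, 0.088, 0, 0, 0]]]'
python3 -c "
from h import *
to([.688,-.0165,.171],113.6)"
```

```text
time_s: 2.5
tcp_pos: [0.6877, -0.02, 0.1738]
ee_rot: [[-0.916, -0.401, 0.002], [-0.401, 0.916, 0.0], [-0.002, -0.001, -1.0]]
wrist_force: [-0.7, 0.0, 0.7]
gripper_width: 0.724
gripper_force: 0.0
t 2.5 tcp [ 0.6877 -0.02    0.1738] yaw 113.6 delta [-0.0017  0.0031  0.0028] rot [-0.   0.1  0. ] w 0.724 F [-0.7  0.   0.7] j [ 12.  30.   6.   0. -66. -78.]
```

```bash
python3 steer.py '[[[0, -0.001, 0.003, 0.002, 0, 0, 0], [0, -0.001, 0.003, 0.002, 0, 0, 0], [0, -0.001, 0.003, 0.002, 0, 0, 0], [0, -0.001, 0.003, 0.002, 0, 0, 0], [0, -0.001, 0.003, 0.002, 0, 0, 0], [0, -0.001, 0.003, 0.002, 0, 0, 0], [0, -0.001, 0.003, 0.002, 0, 0, 0], [0, -0.001, 0.003, 0.002, 0, 0, 0]]]'
```

```text
time_s: 3.3
tcp_pos: [0.687, -0.0168, 0.1705]
ee_rot: [[-0.916, -0.401, 0.0], [-0.401, 0.916, 0.0], [-0.0, 0.0, -1.0]]
wrist_force: [0.3, 0.7, 0.2]
gripper_width: 0.146
gripper_force: 30.0
```

Scaled: -59.5 degrees is -0.3306.

```bash
python3 steer.py '[[[0, 0.0012, 0.016, 0, 0, 0, -0.0472], [0, 0.0048, 0.032, 0, 0, 0, -0.0944], [0, 0.0106, 0.047, 0, 0, 0, -0.1417], [0, 0.0186, 0.061, 0, 0, 0, -0.1889], [0, 0.0286, 0.0736, 0, 0, 0, -0.2361], [0, 0.0404, 0.0847, 0, 0, 0, -0.2833], [0, 0.0537, 0.0939, 0, 0, 0, -0.3306], [0, 0.0682, 0.1011, 0, 0, 0, -0.3778]]]'
python3 -c "
from h import *
s=r.sense();d=s['tcp_pos'][:2]-np.array([.588,-.0605]);print(np.hypot(*d),np.degrees(np.arctan2(d[1],d[0])))
to([.688,-.0165,.171],113.6)"
```

```text
time_s: 4.1
tcp_pos: [0.584, 0.0495, 0.1705]
ee_rot: [[0.035, -0.999, 0.002], [-0.999, -0.035, 0.001], [-0.001, -0.002, -1.0]]
wrist_force: [0.8, 0.3, -1.4]
gripper_width: 0.151
gripper_force: 30.0
0.11004405760358536 92.0743926274602
t 4.1 tcp [0.584  0.0495 0.1705] yaw -178.0 delta [ 0.0696 -0.1016 -0.0004] rot [-0.   0.1 68.4] w 0.151 F [ 0.8  0.3 -1.4] j [ 21.  21. -10.  -0. -60. -19.]
```

Following well, with low force. The same arc again, then the rest.

Scaled: -68 degrees is -0.3778.

```bash
python3 steer.py '[[[0, 0.0012, 0.016, 0, 0, 0, -0.0472], [0, 0.0048, 0.032, 0, 0, 0, -0.0944], [0, 0.0106, 0.047, 0, 0, 0, -0.1417], [0, 0.0186, 0.061, 0, 0, 0, -0.1889], [0, 0.0286, 0.0736, 0, 0, 0, -0.2361], [0, 0.0404, 0.0847, 0, 0, 0, -0.2833], [0, 0.0537, 0.0939, 0, 0, 0, -0.3306], [0, 0.0682, 0.1011, 0, 0, 0, -0.3778]]]'
python3 steer.py '[[[0, 0.0012, 0.016, 0, 0, 0, -0.0472], [0, 0.0048, 0.032, 0, 0, 0, -0.0944], [0, 0.0106, 0.047, 0, 0, 0, -0.1417], [0, 0.0186, 0.061, 0, 0, 0, -0.1889], [0, 0.0218, 0.0654, 0, 0, 0, -0.205], [0, 0.0218, 0.0654, 0, 0, 0, -0.205], [0, 0.0218, 0.0654, 0, 0, 0, -0.205]]]'
python3 -c "
from h import *
s=r.sense();d=s['tcp_pos'][:2]-np.array([.588,-.0605]);print(np.hypot(*d),np.degrees(np.arctan2(d[1],d[0])))
to([.688,-.0165,.171],113.6)"
```

```text
time_s: 4.9
tcp_pos: [0.4853, -0.0226, 0.1705]
ee_rot: [[0.94, -0.342, 0.003], [-0.342, -0.94, 0.001], [0.002, -0.002, -1.0]]
wrist_force: [5.3, -0.4, -6.6]
gripper_width: 0.154
gripper_force: 30.0
time_s: 5.6
tcp_pos: [0.484, -0.0909, 0.1705]
ee_rot: [[0.959, 0.283, 0.004], [0.283, -0.959, 0.001], [0.004, 0.0, -1.0]]
wrist_force: [6.0, 1.7, -5.9]
gripper_width: 0.145
gripper_force: 30.0
0.10831354100969834 -163.7199427495866
t 5.6 tcp [ 0.484  -0.0909  0.1705] yaw -73.6 delta [ 0.2167 -0.0136  0.0003] rot [ -0.3  -0.  172.8] w 0.145 F [ 6.   1.7 -5.9] j [  8.  12. -22.  -0. -56.  98.]
```

```bash
python3 steer.py '[[[0.6, 0, 0, 0, 0, 0, 0], [0.6, 0, 0, 0, 0, 0, 0], [0.6, 0, 0, 0, 0, 0, 0], [0.6, 0, 0, 0, 0, 0, 0], [0.6, 0, 0, 0, 0, 0, 0], [0.6, 0, 0, 0, 0, 0, 0], [1, 0, 0, -0.04, 0, 0, 0], [1, 0, 0, -0.08, 0, 0, 0]]]'
python3 -c "
from h import *
to([.458,.2915,.2],-107.5)"
```

```text
time_s: 6.4
tcp_pos: [0.4816, -0.0916, 0.2506]
ee_rot: [[0.959, 0.284, -0.004], [0.284, -0.959, -0.001], [-0.004, -0.0, -1.0]]
wrist_force: [0.5, 0.8, -0.0]
gripper_width: 0.699
gripper_force: 0.0
t 6.4 tcp [ 0.4816 -0.0916  0.2506] yaw -73.5 delta [ 0.0865 -0.374   0.0505] rot [ 0.   0.2 34. ] w 0.699 F [ 0.5  0.8 -0. ] j [  8.   8. -15.   0. -67.  98.]
```

Scaled: 34 degrees is 0.1889.

```bash
python3 steer.py '[[[1, 0.087, -0.374, 0, 0, 0, 0.1889], [1, 0.087, -0.374, 0, 0, 0, 0.1889], [1, 0.087, -0.374, 0, 0, 0, 0.1889], [1, 0.087, -0.374, 0, 0, 0, 0.1889], [1, 0.087, -0.374, 0.02, 0, 0, 0.1889], [1, 0.087, -0.374, 0.04, 0, 0, 0.1889], [1, 0.087, -0.374, 0.05, 0, 0, 0.1889], [1, 0.087, -0.374, 0.05, 0, 0, 0.1889]]]'
python3 - <<'E'
from h import *
to([.458,.2915,.119],-107.5)
for n in("scene","top"):
    c=r.capture(n); cv2.imwrite(f"pics/{n}1.png",c["pixels"][:,:,::-1]); P=cloud(c); z=P[...,2]
    m=(z>.172)&(z<.193)&(np.hypot(P[...,0]-.588,P[...,1]+.0605)<.125)&(np.hypot(P[...,0]-.588,P[...,1]+.0605)>.097)
    k,lab,st,ce=cv2.connectedComponentsWithStats(m.astype(np.uint8))
    for i in range(1,k):
        if st[i,4]>8: q=P[lab==i].mean(0); print(n,ce[i].round(1),st[i,4],q.round(4),np.degrees(np.arctan2(q[1]+.0605,q[0]-.588)).round(1)%360)
a=cv2.imread("pics/scene1.png"); cv2.imwrite("pics/crop2.png",cv2.resize(a[40:320,180:400],(660,600)[:1]*1+(600,)))
E
```

```text
time_s: 7.2
tcp_pos: [0.4602, 0.2763, 0.2058]
ee_rot: [[0.954, -0.3, 0.001], [-0.3, -0.954, 0.001], [0.0, -0.001, -1.0]]
wrist_force: [0.9, -0.4, 0.5]
gripper_width: 1.003
gripper_force: 0.0
t 7.2 tcp [0.4602 0.2763 0.2058] yaw -107.5 delta [-0.0067 -0.0138  0.0868] rot [-0. -0.  0.] w 1.003 F [ 0.9 -0.4  0.5] j [ 48.  14. -13.   0. -62.  24.]
scene [293.9 184.6] 54 [0.5569 0.0431 0.181 ] 106.7
scene [229.3 226.5] 59 [ 0.4849 -0.0938  0.1812] 197.9
scene [350.1 237.3] 63 [ 0.694  -0.0292  0.1814] 16.5
scene [283.7 287.1] 67 [ 0.6219 -0.1662  0.1817] 287.8
top [290.3 138.5] 30 [ 0.6915 -0.0278  0.1829] 17.5
top [348.1 166.6] 32 [ 0.6196 -0.1643  0.1843] 286.9
top [261.3 195.5] 30 [0.5544 0.0444 0.1841] 107.8
top [319.5 224.4] 30 [ 0.4827 -0.0923  0.1838] 196.8
```

View pics/crop2.png

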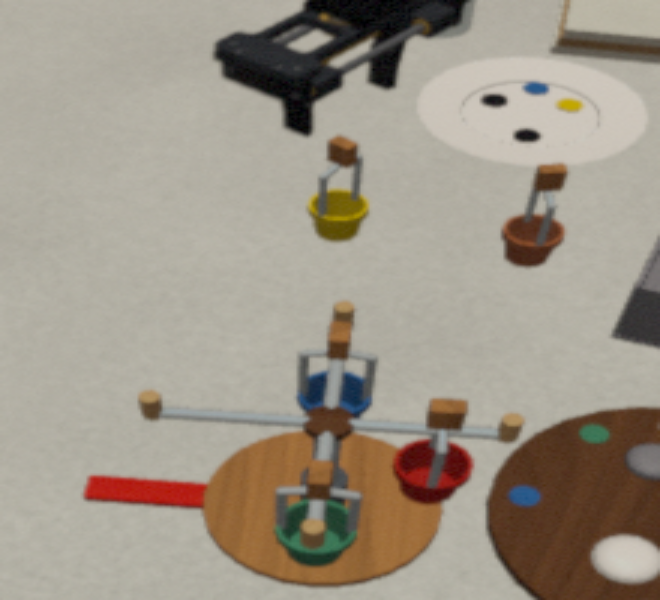

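The free branch lies over the tongue (knob at crop (150,403), measured at ~197°) and the yellow pot is undisturbed at crop (340,190). Centring above the grip next.

```bash
python3 steer.py '[[[1, -0.003, -0.008, 0.03, 0, 0, 0], [1, -0.003, -0.008, 0.03, 0, 0, 0], [1, -0.003, -0.008, 0.03, 0, 0, 0]]]'
python3 -c "
from h import *
to([.458,.2915,.1195],-107.5)"
```

```text
time_s: 7.6
tcp_pos: [0.4603, 0.2821, 0.1761]
ee_rot: [[0.954, -0.3, -0.001], [-0.3, -0.954, -0.001], [-0.0, 0.002, -1.0]]
wrist_force: [-0.1, 0.1, 1.1]
gripper_width: 1.002
gripper_force: 0.0
t 7.6 tcp [0.4603 0.2821 0.1761] yaw -107.5 delta [-0.005  -0.0084  0.0566] rot [0.1 0.  0. ] w 1.002 F [-0.1  0.1  1.1] j [ 49.  16. -15.   0. -59.  24.]
```

```bash
python3 steer.py '[[[1, -0.005, -0.0084, 0.02, 0, 0, 0], [1, -0.005, -0.0084, 0.04, 0, 0, 0], [1, -0.005, -0.0084, 0.056, 0, 0, 0], [0.6, -0.005, -0.0084, 0.0565, 0, 0, 0], [0.3, -0.005, -0.0084, 0.0565, 0, 0, 0], [0.3, -0.005, -0.0084, 0.0565, 0, 0, 0], [0.3, -0.005, -0.0084, 0.0565, 0, 0, 0], [0.3, -0.005, -0.0084, 0.0565, 0, 0, 0]]]'
python3 -c "
from h import *
to([.458,.2915,.1195],-107.5)"
```

```text
time_s: 8.4
tcp_pos: [0.4583, 0.2926, 0.1204]
ee_rot: [[0.954, -0.3, 0.001], [-0.3, -0.954, 0.001], [0.001, -0.001, -1.0]]
wrist_force: [-0.2, -0.3, 0.3]
gripper_width: 0.625
gripper_force: 0.0
t 8.4 tcp [0.4583 0.2926 0.1204] yaw -107.5 delta [-0.      0.0011  0.0009] rot [-0.1 -0.   0. ] w 0.625 F [-0.2 -0.3  0.3] j [ 50.  20. -19.   0. -51.  23.]
```

```bash
python3 steer.py '[[[0, 0, 0, 0, 0, 0, 0], [0, 0, 0, 0, 0, 0, 0], [0, 0, 0, 0, 0, 0, 0], [0, 0, 0, 0, 0, 0, 0], [0, 0, 0, 0, 0, 0, 0], [0, 0, 0, 0, 0, 0, 0], [0, 0, 0, 0, 0, 0, 0], [0, 0, 0, 0, 0, 0, 0]]]'
python3 -c "
from h import *
to([.458,.2915,.1195],-107.5)"
```

```text
time_s: 9.2
tcp_pos: [0.4579, 0.2923, 0.1193]
ee_rot: [[0.954, -0.3, -0.0], [-0.3, -0.954, -0.0], [-0.0, 0.0, -1.0]]
wrist_force: [0.1, 0.0, -0.8]
gripper_width: 0.157
gripper_force: 29.9
t 9.2 tcp [0.4579 0.2923 0.1193] yaw -107.5 delta [ 0.0003  0.0007 -0.0002] rot [0. 0. 0.] w 0.157 F [ 0.1  0.  -0.8] j [ 50.  20. -19.  -0. -51.  23.]
```

```bash
python3 steer.py '[[[0, 0, 0, -0.01, 0, 0, 0], [0, 0, 0, -0.03, 0, 0, 0], [0, 0, 0, -0.055, 0, 0, 0], [0, 0, 0, -0.08, 0, 0, 0], [0, 0, 0, -0.095, 0, 0, 0], [0, 0, 0, -0.095, 0, 0, 0]]]'
python3 -c "
from h import *
to([.430,-.108,.214],-73.4)"
```

```text
time_s: 9.8
tcp_pos: [0.4591, 0.2933, 0.2176]
ee_rot: [[0.954, -0.3, 0.005], [-0.3, -0.954, 0.004], [0.003, -0.006, -1.0]]
wrist_force: [-0.7, 0.5, -1.6]
gripper_width: 0.155
gripper_force: 29.9
t 9.8 tcp [0.4591 0.2933 0.2176] yaw -107.5 delta [0.0926 0.3916 0.0017] rot [ -0.3  -0.3 -34.1] w 0.155 F [-0.7  0.5 -1.6] j [ 50.  14. -12.   0. -64.  23.]
```

Scaled: -28 degrees is -0.1556.

```bash
python3 steer.py '[[[0, 0.003, 0.012, 0, 0, 0, 0], [0, 0.009, 0.039, 0, 0, 0, -0.0222], [0, 0.017, 0.072, 0, 0, 0, -0.0444], [0, 0.026, 0.108, 0, 0, 0, -0.0667], [0, 0.034, 0.144, 0, 0, 0, -0.0889], [0, 0.043, 0.18, 0, 0, 0, -0.1111], [0, 0.051, 0.216, 0, 0, 0, -0.1333], [0, 0.058, 0.244, 0, 0, 0, -0.1556]]]'
python3 -c "
from h import *
to([.430,-.108,.214],-73.4)"
```

```text
time_s: 10.6
tcp_pos: [0.4379, 0.0395, 0.2131]
ee_rot: [[0.983, 0.184, -0.003], [0.184, -0.983, -0.001], [-0.003, 0.001, -1.0]]
wrist_force: [1.1, -0.6, -0.7]
gripper_width: 0.158
gripper_force: 29.9
t 10.6 tcp [0.4379 0.0395 0.2131] yaw -79.4 delta [-0.035   0.1435 -0.0007] rot [ 0.   0.2 -6. ] w 0.158 F [ 1.1 -0.6 -0.7] j [ 26.   4. -25.  -0. -61.  74.]
```

Scaled: -6 degrees is -0.0333.

```bash
python3 steer.py '[[[0, -0.007, 0.025, -0.001, 0, 0, -0.0111], [0, -0.015, 0.06, -0.001, 0, 0, -0.0222], [0, -0.023, 0.095, -0.001, 0, 0, -0.0333], [0, -0.031, 0.127, -0.001, 0, 0, -0.0333], [0, -0.035, 0.143, -0.001, 0, 0, -0.0333], [0, -0.035, 0.143, -0.001, 0, 0, -0.0333], [0, -0.035, 0.143, -0.001, 0, 0, -0.0333]]]'
python3 - <<'E'
from h import *
to([.430,-.108,.214],-73.4)
ims=[]
for n in("scene","top"):
    c=r.capture(n); cv2.imwrite(f"pics/{n}2.png",c["pixels"][:,:,::-1]); P=cloud(c); H=hsv(c)
    m=(abs(H[...,0].astype(int)-27)<5)&(H[...,1]>150)&(P[...,2]>.07)&(P[...,2]<.16)&(P[...,0]<.52)&(abs(P[...,1]+.1)<.1)
    q=P[m]; 
    if len(q): print(n,len(q),q.mean(0).round(4),q.min(0).round(4),q.max(0).round(4))
a=cv2.imread("pics/scene2.png"); cv2.imwrite("pics/crop3.png",cv2.resize(a[150:330,150:350],(660,594)))
E
```

```text
time_s: 11.3
tcp_pos: [0.4306, -0.1052, 0.2145]
ee_rot: [[0.959, 0.283, -0.002], [0.283, -0.959, 0.0], [-0.002, -0.001, -1.0]]
wrist_force: [0.3, -0.2, -2.0]
gripper_width: 0.157
gripper_force: 29.9
t 11.3 tcp [ 0.4306 -0.1052  0.2145] yaw -73.6 delta [-0.0014  0.0025  0.0005] rot [-0.   0.1 -0.2] w 0.157 F [ 0.3 -0.2 -2. ] j [  7.   5. -24.  -0. -61.  99.]
scene 361 [ 0.4363 -0.1044  0.1201] [ 0.4122 -0.1325  0.097 ] [ 0.4561 -0.0803  0.1427]
```

View pics/crop3.png

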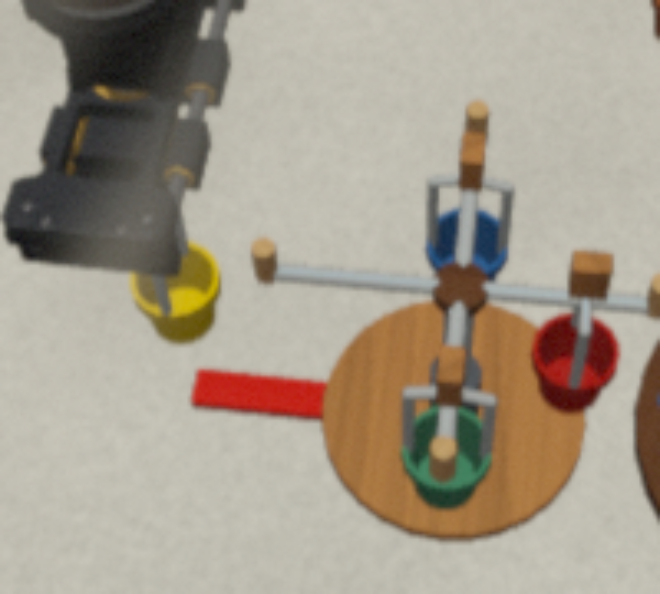

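The pot is upright outside the knob (pot at crop (178,290), knob at (263,258)), its rim at 0.142, so its underside is at ~0.097. The knob should pass through the window. Moving in along the branch.

```bash
python3 steer.py '[[[0, 0, 0.002, 0, 0, 0, 0], [0, 0.015, 0.002, 0, 0, 0, 0], [0, 0.035, 0.002, 0, 0, 0, 0], [0, 0.055, 0.002, 0, 0, 0, 0], [0, 0.075, 0.002, 0, 0, 0, 0], [0, 0.088, 0.002, 0, 0, 0, 0], [0, 0.092, 0.002, 0, 0, 0, 0], [0, 0.092, 0.002, 0, 0, 0, 0]]]'
python3 - <<'E'
from h import *
to([.52,-.0815,.178],-73.4)
ims=[]
c=r.capture("scene"); cv2.imwrite("pics/scene3.png",c["pixels"][:,:,::-1]); a=cv2.imread("pics/scene3.png"); cv2.imwrite("pics/crop4.png",cv2.resize(a[150:330,150:350],(660,594)))
E
```

```text
time_s: 12.2
tcp_pos: [0.5207, -0.0802, 0.215]
ee_rot: [[0.959, 0.285, -0.001], [0.285, -0.959, -0.0], [-0.001, -0.0, -1.0]]
wrist_force: [-0.5, -0.4, -1.5]
gripper_width: 0.157
gripper_force: 29.9
t 12.2 tcp [ 0.5207 -0.0802  0.215 ] yaw -73.4 delta [-0.0011  0.001   0.037 ] rot [-0.   0.1 -0. ] w 0.157 F [-0.5 -0.4 -1.5] j [  9.  13. -14.  -0. -63.  98.]
```

View pics/crop4.png

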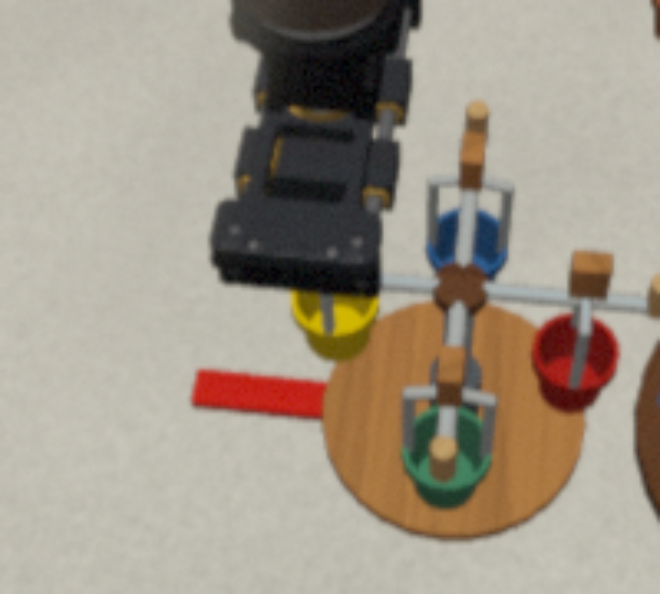

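The pot is around the branch (crop (335,320)), the carousel has not moved, and there's no contact force. Lowering.

```bash
python3 steer.py '[[[0, 0, 0.001, 0.01, 0, 0, 0], [0, 0, 0.001, 0.02, 0, 0, 0], [0, 0, 0.001, 0.028, 0, 0, 0], [0, 0, 0.001, 0.033, 0, 0, 0], [0, 0, 0.001, 0.036, 0, 0, 0], [0, 0, 0.001, 0.037, 0, 0, 0], [0, 0, 0.001, 0.037, 0, 0, 0]]]'
```

```text
time_s: 12.95
tcp_pos: [0.5209, -0.0816, 0.1785]
ee_rot: [[0.959, 0.284, 0.0], [0.284, -0.959, -0.0], [0.0, 0.0, -1.0]]
wrist_force: [0.2, -0.1, -0.6]
gripper_width: 0.158
gripper_force: 29.9
```

```bash
python3 steer.py '[[[0, 0, 0, 0.001, 0, 0, 0], [0, 0, 0, 0.001, 0, 0, 0], [0, 0, 0, 0.001, 0, 0, 0]]]'
```

```text
time_s: 13.25
tcp_pos: [0.5212, -0.0816, 0.1779]
ee_rot: [[0.959, 0.285, 0.001], [0.285, -0.959, -0.0], [0.001, 0.0, -1.0]]
wrist_force: [-0.9, -0.6, -0.1]
gripper_width: 0.163
gripper_force: 29.9
```

```bash
python3 steer.py '[[[0.2, 0, 0, 0, 0, 0, 0], [0.25, 0, 0, 0, 0, 0, 0], [0.35, 0, 0, 0, 0, 0, 0], [0.5, 0, 0, 0, 0, 0, 0], [0.6, 0, 0, 0, 0, 0, 0], [0.6, 0, 0, 0, 0, 0, 0], [0.6, 0, 0, 0, 0, 0, 0]]]'
python3 steer.py '[[[0.6, 0, 0, -0.02, 0, 0, 0], [0.6, 0, 0, -0.05, 0, 0, 0], [0.6, -0.03, 0, -0.08, 0, 0, 0], [0.6, -0.07, 0, -0.1, 0, 0, 0], [0.6, -0.12, 0, -0.1, 0, 0, 0], [0.6, -0.13, 0, -0.1, 0, 0, 0], [0.6, -0.13, 0, -0.1, 0, 0, 0]]]'
python3 - <<'E'
from h import *
for n in("scene","top"):
    c=r.capture(n); P=cloud(c); H=hsv(c)
    m=(abs(H[...,0].astype(int)-27)<5)&(H[...,1]>150)&(P[...,2]>.04)&(P[...,2]<.13)&(np.hypot(P[...,0]-.52,P[...,1]+.08)<.06)
    q=P[m]; print(n,len(q),q.mean(0).round(4) if len(q) else 0,q[:,2].max() if len(q) else 0)
    cv2.imwrite(f"pics/{n}5.png",c["pixels"][:,:,::-1])
a=cv2.imread("pics/scene5.png"); cv2.imwrite("pics/crop5.png",cv2.resize(a[150:330,150:350],(660,594)))
E
```

```text
time_s: 13.95
tcp_pos: [0.5208, -0.0815, 0.1774]
ee_rot: [[0.959, 0.284, -0.0], [0.284, -0.959, -0.0], [-0.0, 0.0, -1.0]]
wrist_force: [0.3, -0.3, -0.1]
gripper_width: 0.569
gripper_force: 0.0
time_s: 14.65
tcp_pos: [0.395, -0.1189, 0.2781]
ee_rot: [[0.959, 0.284, 0.002], [0.284, -0.959, 0.0], [0.002, 0.0, -1.0]]
wrist_force: [0.6, -0.5, -0.4]
gripper_width: 0.598
gripper_force: 0.0
scene 443 [ 0.5203 -0.077   0.0852] 0.12385338016102487
top 148 [ 0.517  -0.0751  0.0837] 0.11141737488059578
```

View pics/crop5.png

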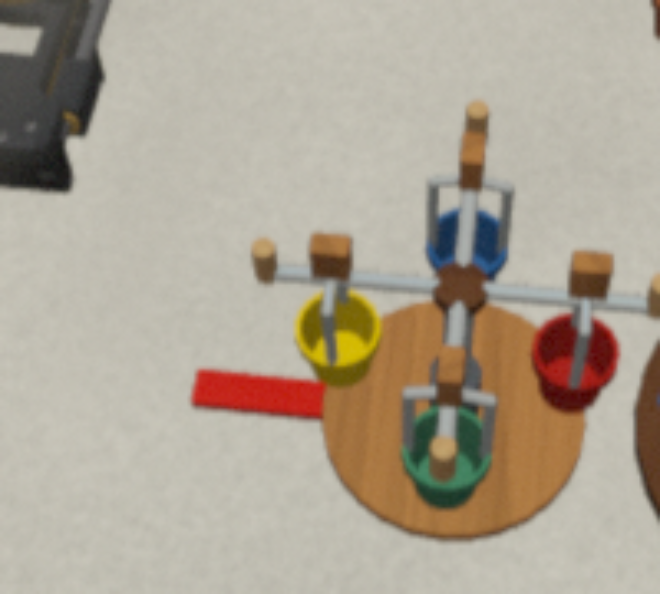

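The yellow pot hangs on the branch (grip at crop (330,255), bowl at (338,335)), between knob and post, over the tongue. I'll let it settle and check that it's still.

```bash
for k in 1 2 3; do python3 steer.py '[[[0.6, 0, 0, 0, 0, 0, 0], [0.6, 0, 0, 0, 0, 0, 0], [0.6, 0, 0, 0, 0, 0, 0], [0.6, 0, 0, 0, 0, 0, 0], [0.6, 0, 0, 0, 0, 0, 0], [0.6, 0, 0, 0, 0, 0, 0], [0.6, 0, 0, 0, 0, 0, 0]]]' | head -1
python3 - <<'E'
from h import *
c=r.capture("scene"); P=cloud(c); H=hsv(c)
m=(abs(H[...,0].astype(int)-27)<5)&(H[...,1]>150)&(P[...,2]>.04)&(P[...,2]<.13)&(np.hypot(P[...,0]-.52,P[...,1]+.08)<.06)
v,u=np.nonzero(m); q=P[m]; print(len(q),u.mean().round(2),v.mean().round(2),q.mean(0).round(4))
m=(P[...,2]>.172)&(P[...,2]<.193)&(np.hypot(P[...,0]-.484,P[...,1]+.0925)<.02); q=P[m].mean(0); print("knob",q.round(4))
m=(P[...,2]>.185)&(P[...,2]<.21)&(np.hypot(P[...,0]-.52,P[...,1]+.08)<.022); q=P[m]; print("grip",len(q),q.mean(0).round(4),q[:,2].max())
E
done
```

```text
time_s: 15.45
445 252.83 252.26 [ 0.5204 -0.0768  0.0851]
knob [ 0.4848 -0.0941  0.1813]
grip 129 [ 0.5226 -0.0864  0.1958] 0.20087389331938477
time_s: 16.2
444 252.7 252.29 [ 0.5202 -0.0769  0.0849]
knob [ 0.485  -0.0938  0.181 ]
grip 127 [ 0.5226 -0.0863  0.196 ] 0.20128028570899414
time_s: 16.95
443 252.81 252.13 [ 0.5202 -0.0765  0.0849]
knob [ 0.485  -0.0937  0.1808]
grip 128 [ 0.5225 -0.0863  0.1958] 0.20192591854464637
```

It is at rest: grip top at 0.201 puts the underside about 107 mm below the rod's top, and the knob angle hasn't changed. Handing in.

```bash
python3 -c "
from station import r
print(r.finish_job())"
```

```text
the job is handed in; nothing more can be done
None
```

The free branch is turned over the red tongue and the yellow pot hangs upright and at rest on it, with the gripper clear; I handed the job in at about 17 s, but the station printed no verdict.

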